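# Clamp a gearbox casing with the ratchet knob

### The job

Push the green gearbox casing along the clamp plate until it sits fully home against the blue back stop. Then wind the ratchet knob clockwise, tooth by tooth, until its orange pointer has reached the yellow mark and the pawl has caught there, no further, so that the rubber pad holds the casing against the blue fence; let go and leave it so.

Things in the scene. Friction and masses are not known exactly. Their poses are not given: they have to be found in the camera images.
- fixture: Ratchet clamp fixed to the table: aluminium plate 240 x 280 x 12 mm, origin at the centre of its underside, z up; its x axis points away from the robot (but for its yaw): casing is pushed along +x. In its frame (mm): wheel axis at (0, 65); brass pawl on the robot's side of the wheel, pivot (-46, 5), no higher than z = 38; two loose nuts near (-95, 85) and (-95, 117).
- casing: Green gearbox casing, loose: block 80 x 60 x 45 mm with a round black cover 6 mm high on top, 0.3 to 0.55 kg. Origin at the centre of its underside, x along its length, z up. Starts on the plate (top 12 mm over the table) at fixture x -60 to -37, y -86 to -74 mm, yaw within 0.15 rad of the fixture's. Home: far end on the back stop, origin at fixture x = 60; held against the fence, y = -91.
- knob (a joint): Turn of ratchet wheel and knob, rad, growing clockwise from above. Pawl catches each 0.5236 (0, 0.52, 1.05 ..); starts at one of the first three. At 0 the orange pointer is at fixture -x, the peg opposite at +x; yellow mark 3.14; end 4.19. A spring (0.09 to 0.18 N m) turns it back onto the pawl: go 0.05 to 0.2 past the tooth, then release. It cannot be turned back unless the pawl is lifted.
- knob_axis (a point): Point on the wheel's vertical axis, at the top of the black hub (48 mm across), 62 mm above the table.
- knob_peg (a point): Top centre of the blue upright crank peg, 14 mm thick, 55 mm from the wheel's axis, top 95 mm above the table; it stands on a steel arm whose top is 48 mm above the table. Push the peg round or pinch it; needs about 3 to 9 N.
- pawl (a joint): Swing of the sprung brass pawl in rad: near 0 (under 0.06) when it has dropped in behind a tooth, up to about 0.2 while it rides over a tooth tip. Lifting it (by its tail with the red button) by more lets the wheel spin back.
- pad: Black rubber jaw pad 45 x 10 x 28 mm, 14 to 42 mm above the table. Origin at the middle of its face towards the casing, at table height; axes as the fixture. At fixture x = 62.5; its face is at y = -15 mm with the knob at 0 and moves 9 mm to -y per tooth. Sprung, 0.8 N per mm: squeezed about 8 mm on the casing at the yellow mark.
- stop_face (a point): Top middle of the blue back stop's face, at fixture (100, -91, 45) mm. The stop is 90 mm wide (along y) and reaches 45 mm above the table. The casing turns if it is pushed off its middle; square it against this face.
- fence_face (a point): Top middle of the blue side fence's face, at fixture (75, -121, 45) mm, 45 mm above the table. The face runs along x from 30 to 120, then flares outward by 5 mm towards the robot as a lead-in (x 30 to 2). Between it and the rubber pad, knob not yet wound, the 60 mm wide casing has 28 mm of play or more.
- yellow_mark (a point): Middle of the yellow mark on the black dial round the wheel's +y half, at fixture (60, 65, 35) mm: straight +x from the wheel's axis. The dial has a mark for each tooth in turn: six white, this wider yellow one (the 7th), then two red ones.
There are look-alikes about, which are no part of the job. What is shaped like the casing but purple is not meant.

How it is judged:
On the way:
1. the casing is home against the back stop (within 7 mm), before the knob is wound past the 4th tooth (x of casing in the frame of fixture above 0.053 m and angle between the x axis of casing and the x axis of fixture, either way round below 0.15 rad and value of joint knob below 1.85 rad), for 0.1 s.
At the end, for the whole second after the job is handed in: The knob rests on the pawl at the yellow mark (3.14 rad, within 0.15), pawl dropped in; the casing lies flat on the plate, home within 7 mm of the back stop and square within 0.08 rad, held by the pad with at least 2 N; all at rest and released (value of joint knob between 2.99 and 3.29 rad and velocity of joint knob between -0.05 and 0.05 rad/s and value of joint pawl below 0.09 rad and x of casing in the frame of fixture above 0.053 m and z of casing in the frame of fixture below 0.016 m and angle between the x axis of casing and the x axis of fixture, either way round below 0.08 rad and contact force between pad and casing above 2 N and linear speed of casing below 0.01 m/s); the robot touches nothing.
It fails at once if the casing is tipped over (angle between casing's own z axis and vertical above 0.5 rad).
It also fails if it takes over 66 s, if anything falls off the work surface, if the arm or the gripper's body presses on something with over 40 N, if the wrist force passes 120 N, or if a joint passes its speed limit or range.

### The arm

A 7-joint arm with a two-finger parallel gripper is mounted at the origin on the work surface. World frame = base frame: x ahead of the robot, y to its left, z up, the work surface at z = 0. Lengths are in m, angles in rad, forces in N, time in s.
With the tool pointing down it reaches from about 0.35 to 0.9 m from the base axis. Payload 7.2 kg.
Tool frame: the origin (TCP) lies at the very end of the fingers, on their centre line; the grasp point (between the pads) lies 19 mm behind it; x points along the fingers, y is the direction in which the jaws open and shut, and the axes are right-handed (so a half turn about x gives the same grasp; the last joint's range is limited). The gripper opens to 85 mm and grips with 20 to 120 N. Pads are 22 mm wide; open, the fingers measure 114 mm over their backs; the gripper's body (76 mm by 85 mm) begins 54 mm behind the grasp point. The pads swing forward as they close: fully open they stand 13 mm farther back than shut.
Start: joints at [-1.263, 0.411, -0.013, 1.596, 0.006, 1.134, -0.082], TCP at [0.229, 0.581, 0.231] pointing down, gripper open.
Joint ranges: [-2.95, 2.95], [-0.29, 1.99], [-1.47, 1.44], [0.14, 2.54], [-1.03, 4.17], [0.13, 1.85], [-2.86, 2.86]. Speed limits (rad/s): [2.39, 2.39, 3.01, 3.01, 3.14, 3.14, 3.14].

### API

Orientations are given as a 3x3 rotation matrix whose columns are the frame's x, y, z axes.
In Python, from cell import get_obs, capture, get_calibration, finish_job gives the robot as it stands.
- The arm moves only by the tool drive_tool, never from a script. Its argument "plan" is a list of rows, each an object with "offset": the shift along the world's x, y, z in mm, a list of three; "turn": the turn about the world's z in degrees; "jaw": the finger opening in mm, from 0 to 85.4. In form: [{"offset": [x, y, z], "turn": turn, "jaw": jaw}, ...]. A call has 1 to 8 rows; each row is the pose to reach, as a shift and turn from the pose measured when the call began; what a row does not reach only later rows make up. A row lasts 1/12 s, in which the tool goes at most 41.7 mm and 7.16 degrees, less where a joint would pass 70% of its speed; a pose out of reach is approached as far as the arm can. A call with a gripper value outside its range is refused whole. The fingers move at their own pace and stop on an object; "newtons" is the grip in N (left out, the last holds). Time passes only in rows, so rows that repeat a pose let the fingers close. It gives the time, the measured TCP pose, the force and the opening at its end, in the units of the state.
- get_obs(): the state, without advancing time (a new reading comes with each control period).
- capture(name): name is "scene" or "top"; returns the picture (384x512x3 uint8, blue, green, red); there is no depth.
- get_calibration(name): a dict with "intrinsics" (3x3 intrinsics, pixels), "world_to_cam" (4x4, takes a point from world to camera coordinates). Camera axes: x right, y up, looking along -z (the intrinsics and any distortion apply to the point x, -y, -z); pixel columns grow to the right and rows downward; lengths in m; the calibration is good to about 2 mm. A picture is of the moment at which its call begins. get_calibration takes no time and is no camera call.
- finish_job(): hands the job in, once; it reports no verdict.
The state is a dict: "time": time; "joint_pos": joint angles; "qd": joint speeds; "tau": joint torques, N m; "ee_pos": TCP position; "tcp_rot": TCP orientation; "wrist_force": force on the tool from outside, world axes, zero at the start; "moment": the same for the moment, N m; "gripper_width": finger opening in m.
Only numpy, scipy, OpenCV 4.12 (cv2) and the standard library are available. Lean on these libraries where they do the work, as an engineer would, in place of code of your own. Each camera call takes 0.05 s, during which the arm holds its last target.

## Working session

There is one attempt and no reset: what is moved stays moved. The work goes in short steps, Python scripts to look and compute and a tool call to move; the robot and the scene stay as the last step left them, time stands still between calls to the robot, and variables do not carry over. Pictures are saved under pics/ and viewed, and the job is handed in when it is done.

Besides the shell and the picture viewer there is one more tool, called after "Call:" as name(argument=value, ...), one argument or row to a line, values as JSON. drive_tool: Moves the arm, as the interface text tells. Its arguments: {"type":"object","properties":{"plan":{"type":"array"},"newtons":{"type":"number"}},"required":["plan"]}

```bash
mkdir -p pics; python3 - <<'E'
from cell import *
import cv2
o=get_obs();print({k:o[k] for k in('time','ee_pos','tcp_rot','gripper_width','wrist_force')})
for n in('scene','top'):
    cv2.imwrite(f'pics/{n}0.png',capture(n)); c=get_calibration(n);print(n,c)
E
```

```text
{'time': 0.0, 'ee_pos': array([0.22922792, 0.5808861 , 0.230428  ]), 'tcp_rot': array([[-5.29258217e-04,  3.67050967e-01,  9.30200681e-01],
       [-1.58602261e-03,  9.30199333e-01, -3.67051338e-01],
       [-9.99998602e-01, -1.66958425e-03,  8.98354920e-05]]), 'gripper_width': 0.08528990509972861, 'wrist_force': array([-0.633692  , -0.11999965, -0.48650651])}
scene {'intrinsics': array([[397.07694089,   0.        , 256.12190848],
       [  0.        , 397.07694089, 194.1463786 ],
       [  0.        ,   0.        ,   1.        ]]), 'world_to_cam': array([[ 4.03207010e-02,  9.99083666e-01,  1.43551232e-02,
        -8.87476741e-04],
       [-7.23336198e-01,  1.92747920e-02,  6.90226939e-01,
         3.48836576e-01],
       [ 6.89317768e-01, -3.82140142e-02,  7.23450553e-01,
        -1.25365570e+00],
       [ 0.00000000e+00,  0.00000000e+00,  0.00000000e+00,
         1.00000000e+00]])}
top {'intrinsics': array([[400.66137168,   0.        , 263.94339198],
       [  0.        , 400.66137168, 192.63230687],
       [  0.        ,   0.        ,   1.        ]]), 'world_to_cam': array([[ 0.00155262, -0.99989576, -0.01435472, -0.01009063],
       [ 0.98141288, -0.0012311 ,  0.19190426, -0.57123108],
       [-0.19190192, -0.01438586,  0.98130867, -0.76117356],
       [ 0.        ,  0.        ,  0.        ,  1.        ]])}
```

View pics/scene0.png

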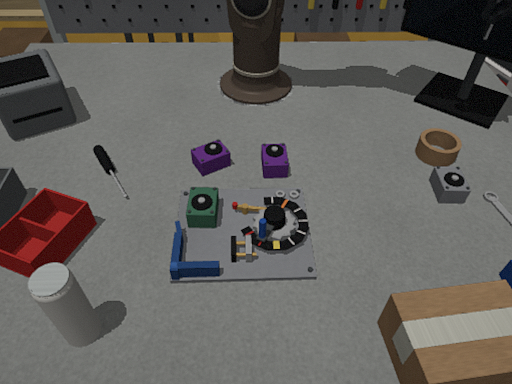

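View pics/top0.png

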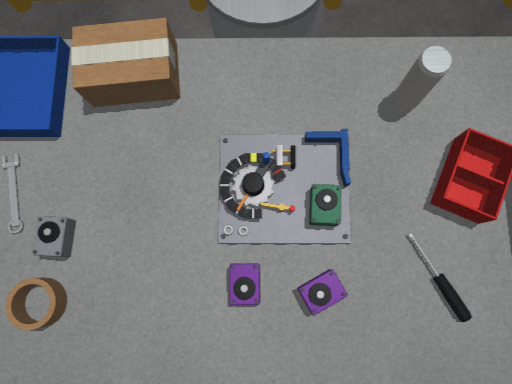

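```bash
cat > h.py <<'E'
from cell import *
import cv2, numpy as np
def ray(n,u,v,z):
    c=get_calibration(n);K=c['intrinsics'];T=c['world_to_cam']
    d=np.array([(u-K[0,2])/K[0,0],-(v-K[1,2])/K[1,1],-1.]);R=T[:3,:3];o=-R.T@T[:3,3];d=R.T@d
    return o+d*(z-o[2])/d[2]
def proj(n,p):
    c=get_calibration(n);K=c['intrinsics'];T=c['world_to_cam']
    q=T[:3,:3]@np.asarray(p)+T[:3,3]
    return np.array([K[0,0]*q[0]/-q[2]+K[0,2],K[1,1]*-q[1]/-q[2]+K[1,2]])
def blobs(n,im,lo,hi,amin=15):
    m=cv2.inRange(cv2.cvtColor(im,cv2.COLOR_BGR2HSV),np.array(lo),np.array(hi))
    k,l,s,c=cv2.connectedComponentsWithStats(m)
    return [(c[i],s[i],l==i) for i in range(1,k) if s[i,4]>=amin]
E
python3 - <<'E'
from h import *
im=cv2.imread('pics/top0.png'); cv2.imwrite('pics/topz.png',cv2.resize(im[115:260,205:365],None,fx=5,fy=5,interpolation=cv2.INTER_CUBIC)[:600])
im2=cv2.imread('pics/scene0.png'); cv2.imwrite('pics/scenez.png',cv2.resize(im2[170:290,165:325],None,fx=5,fy=5,interpolation=cv2.INTER_CUBIC))
for n,i in(('top',im),('scene',im2)):
  for nm,lo,hi in(('blue',(100,120,40),(125,255,255)),('green',(60,60,30),(90,255,255)),('yellow',(24,150,120),(35,255,255)),('orange',(8,180,120),(20,255,255)),('red',(0,180,100),(5,255,255))):
    for c,s,_ in blobs(n,i,lo,hi,8):
        if 160<c[0]<370: print(n,nm,c.round(1),s)
E
```

```text
top blue [334.4 147.1] [305 129  46  57 818]
top blue [265.7 157.5] [263 152   7  12  66]
top green [324.6 207. ] [310 184  31  42 850]
top yellow [253.  157.2] [251 154   5   8  37]
top orange [239.4 205.8] [237 203   6   7  11]
scene blue [262.1 227.4] [259 218   8  20 134]
scene blue [189.1 261.7] [ 170  221   49   58 1017]
scene green [202.4 209.1] [186 187  32  41 876]
scene yellow [274.6 245.8] [273 241   7   8  13]
scene red [234.4 203.6] [233 202   4   4  13]
scene red [249.9 232.2] [247 231   6   3  10]
```

View pics/topz.png

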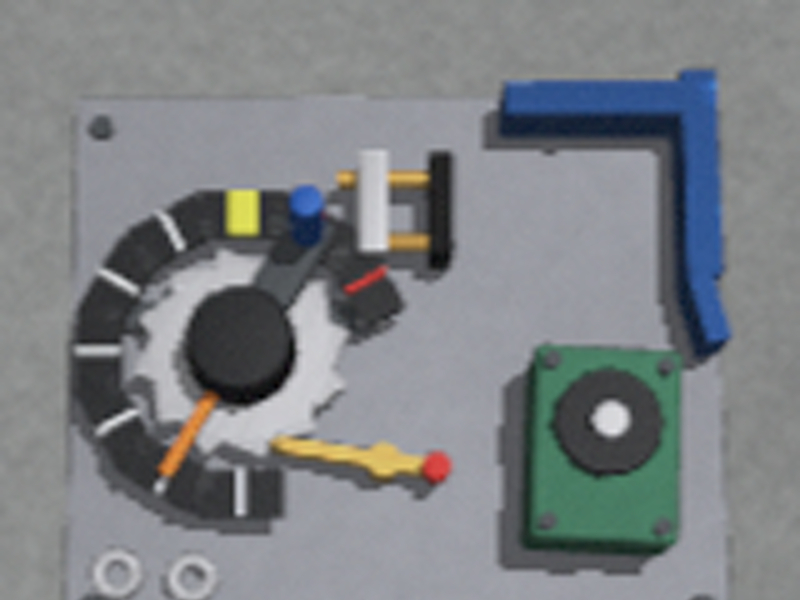

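View pics/scenez.png

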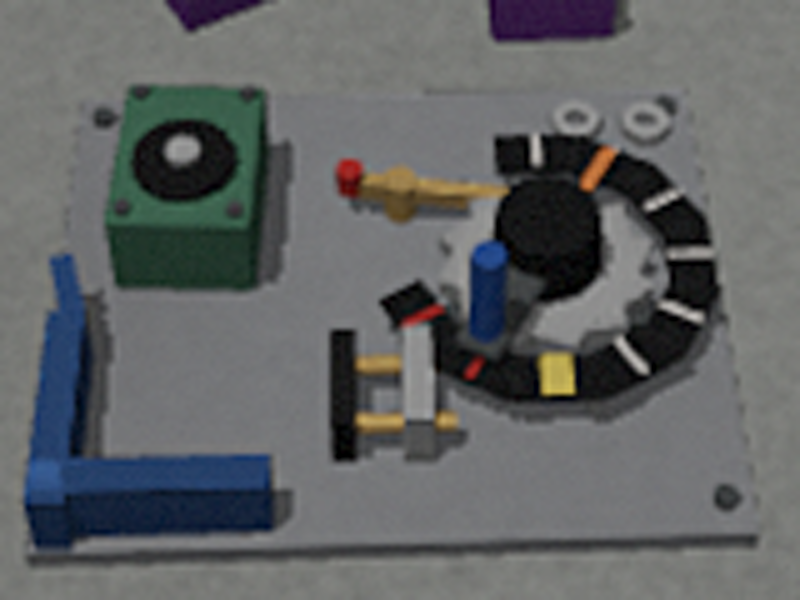

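```bash
cat > fit.py <<'E'
from h import *
from scipy.optimize import least_squares
P=[]
for n,(u,v),f in [('top',(242.5,212),(60,65,35)),('top',(683,116),(100,-121,45)),('top',(503,112),(100,-46,45)),('top',(686,275),(30,-121,45)),('top',(75,97),(120,140,12)),
 ('scene',(558,374),(60,65,35)),('scene',(68,458),(100,-121,45)),('scene',(270,457),(100,-46,45)),('scene',(85,310),(30,-121,45)),('scene',(28,550),(120,-140,12)),('scene',(757,537),(120,140,12))]:
    o=(205,115) if n=='top' else (165,170)
    p=ray(n,(u+.5)/5-.5+o[0],(v+.5)/5-.5+o[1],f[2]/1000); P.append((n,p,np.array(f)/1000))
def res(q):
    c,s=np.cos(q[2]),np.sin(q[2]);r=[]
    for n,p,f in P: r+=[q[0]+c*f[0]-s*f[1]-p[0],q[1]+s*f[0]+c*f[1]-p[1]]
    return r
s=least_squares(res,[.6,0,0],loss='soft_l1',f_scale=.002);print(s.x)
for (n,p,f),r in zip(P,np.array(res(s.x)).reshape(-1,2)): print(n,f,p.round(4),(r*1000).round(1))
q=s.x
def W(x,y):
    c,s_=np.cos(q[2]),np.sin(q[2]);return q[0]+(c*x-s_*y)/1000,q[1]+(s_*x+c*y)/1000
print('axis',W(0,65),'hub meas',ray('top',(242.5)/5+204.6,(343)/5+114.6,.062))
print('peg exp',[W(55*np.cos(k),65-55*np.sin(k)) for k in(0,.52,1.05)])
for n,f in(('top','pics/top0.png'),('scene','pics/scene0.png')):
    im=cv2.imread(f);pk=[b for b in blobs(n,im,(100,120,40),(125,255,255)) if 255<b[0][0]<275][0]
    v,u=np.nonzero(pk[2]);print(n,'peg top',ray(n,u.mean(),v.min()+2.2,.095))
    g=[b for b in blobs(n,im,(60,60,30),(90,255,255)) if 180<b[0][0]<340][0]
    # green top corners by eye below
E
python3 fit.py
python3 - <<'E'
from h import *
# casing top-face corners (z=.057) from zooms
for n,o,pts in(('top',(205,115),[(537,345),(682,352),(676,541),(528,541)]),('scene',(165,170),[(130,87),(267,90),(255,230),(108,223)])):
    a=np.array([ray(n,(u+.5)/5-.5+o[0],(v+.5)/5-.5+o[1],.057)[:2] for u,v in pts]);print(a.round(4),a.mean(0),[np.linalg.norm(a[i]-a[i-1]).round(4) for i in range(4)])
E
```

```text
[ 0.59264986 -0.05114521 -0.00339305]
top [0.06  0.065 0.035] [0.6525 0.0135 0.035 ] [0.4 0.2]
top [ 0.1   -0.121  0.045] [ 0.6912 -0.173   0.045 ] [1.1 0.5]
top [ 0.1   -0.046  0.045] [ 0.6932 -0.0971  0.045 ] [-0.7 -0.4]
top [ 0.03  -0.121  0.045] [ 0.6219 -0.1718  0.045 ] [ 0.4 -0.4]
top [0.12  0.14  0.012] [0.7121 0.0891 0.012 ] [ 1.  -0.6]
scene [0.06  0.065 0.035] [0.6523 0.0135 0.035 ] [0.5 0.2]
scene [ 0.1   -0.121  0.045] [ 0.6927 -0.1725  0.045 ] [-0.4 -0. ]
scene [ 0.1   -0.046  0.045] [ 0.6945 -0.0976  0.045 ] [-2.   0.2]
scene [ 0.03  -0.121  0.045] [ 0.623  -0.1724  0.045 ] [-0.7  0.1]
scene [ 0.12  -0.14   0.012] [ 0.7111 -0.1899  0.012 ] [ 1.1 -1.7]
scene [0.12  0.14  0.012] [0.7141 0.086  0.012 ] [-1.   2.4]
axis (np.float64(0.5928704069489823), np.float64(0.013854418997640325)) hub meas [0.58945824 0.01195549 0.062     ]
peg exp [(np.float64(0.6478700903473864), np.float64(0.013667801540491895)), (np.float64(0.6405074605704838), np.float64(-0.013635781479296671)), (np.float64(0.6200747807346076), np.float64(-0.03394643922616131))]
top peg top [ 0.64073871 -0.01401136  0.095     ]
scene peg top [ 0.63993067 -0.01502462  0.095     ]
[[ 0.5895 -0.108 ]
 [ 0.5865 -0.1668]
 [ 0.5093 -0.1617]
 [ 0.5093 -0.1027]] [ 0.54865297 -0.13479824] [np.float64(0.0804), np.float64(0.0589), np.float64(0.0774), np.float64(0.0591)]
[[ 0.5111 -0.1616]
 [ 0.5145 -0.1027]
 [ 0.5935 -0.1055]
 [ 0.5882 -0.1648]] [ 0.55181347 -0.13366373] [np.float64(0.0771), np.float64(0.0589), np.float64(0.0791), np.float64(0.0595)]
```

Call:
drive_tool(
  plan=[
    {"offset":[79,-238,0],"turn":21.3,"jaw":20},
    {"offset":[79,-238,0],"turn":21.3,"jaw":20},
    {"offset":[79,-238,0],"turn":21.3,"jaw":20},
    {"offset":[157,-477,0],"turn":21.3,"jaw":20},
    {"offset":[236,-715,0],"turn":21.3,"jaw":20},
    {"offset":[236,-715,0],"turn":21.3,"jaw":20},
    {"offset":[236,-715,0],"turn":21.3,"jaw":20},
    {"offset":[236,-715,0],"turn":21.3,"jaw":20},
  ],
  newtons=40,
)

```text
time: 0.77
ee_pos: [0.3338, 0.2627, 0.2306]
tcp_rot: [[-0.0, 0.004, 1.0], [-0.001, 1.0, -0.004], [-1.0, -0.001, -0.0]]
wrist_force: [0.5, 0.7, -0.2]
gripper_width: 0.0198
```

Call:
drive_tool(
  plan=[
    {"offset":[131,-397,0],"turn":0,"jaw":20},
    {"offset":[131,-397,0],"turn":0,"jaw":20},
    {"offset":[131,-397,0],"turn":0,"jaw":20},
    {"offset":[131,-397,0],"turn":0,"jaw":20},
    {"offset":[131,-397,0],"turn":0,"jaw":20},
    {"offset":[131,-397,0],"turn":0,"jaw":20},
    {"offset":[131,-397,0],"turn":0,"jaw":20},
    {"offset":[131,-397,0],"turn":0,"jaw":20},
  ],
)

```text
time: 1.43
ee_pos: [0.4377, -0.054, 0.2308]
tcp_rot: [[0.0, 0.004, 1.0], [-0.001, 1.0, -0.004], [-1.0, -0.001, 0.0]]
wrist_force: [0.9, 0.1, -0.3]
gripper_width: 0.0198
```

Call:
drive_tool(
  plan=[
    {"offset":[12,-63,0],"turn":0,"jaw":20},
    {"offset":[12,-63,0],"turn":0,"jaw":20},
    {"offset":[12,-63,0],"turn":0,"jaw":20},
  ],
)

```text
time: 1.68
ee_pos: [0.4497, -0.1228, 0.2309]
tcp_rot: [[0.001, 0.011, 1.0], [-0.004, 1.0, -0.011], [-1.0, -0.004, 0.001]]
wrist_force: [-0.3, 0.6, -0.3]
gripper_width: 0.0198
```

Call:
drive_tool(
  plan=[
    {"offset":[12,-12,-100],"turn":0.4,"jaw":20},
    {"offset":[12,-12,-100],"turn":0.4,"jaw":20},
    {"offset":[12,-12,-100],"turn":0.4,"jaw":20},
    {"offset":[12,-12,-201],"turn":0.4,"jaw":20},
    {"offset":[12,-12,-201],"turn":0.4,"jaw":20},
    {"offset":[12,-12,-201],"turn":0.4,"jaw":20},
    {"offset":[12,-12,-201],"turn":0.4,"jaw":20},
  ],
)

```text
time: 2.27
ee_pos: [0.4585, -0.1336, 0.026]
tcp_rot: [[-0.007, 0.004, 1.0], [-0.003, 1.0, -0.004], [-1.0, -0.003, -0.007]]
wrist_force: [-0.1, 0.7, 0.9]
gripper_width: 0.0199
```

```bash
python3 - <<'E'
from h import *
o=get_obs();print(o['ee_pos'],o['tcp_rot'][:,1],o['wrist_force'])
a=capture('scene');b=capture('top')
cv2.imwrite('pics/c1.png',np.hstack([cv2.resize(x,None,fx=2.5,fy=2.5,interpolation=cv2.INTER_CUBIC) for x in(a[140:290,165:325],b[115:265,205:365])]))
E
```

```text
[ 0.4584867  -0.13359579  0.02603411] [ 0.00374559  0.99998938 -0.00268624] [-0.0921407   0.69507564  0.85381585]
```

View pics/c1.png

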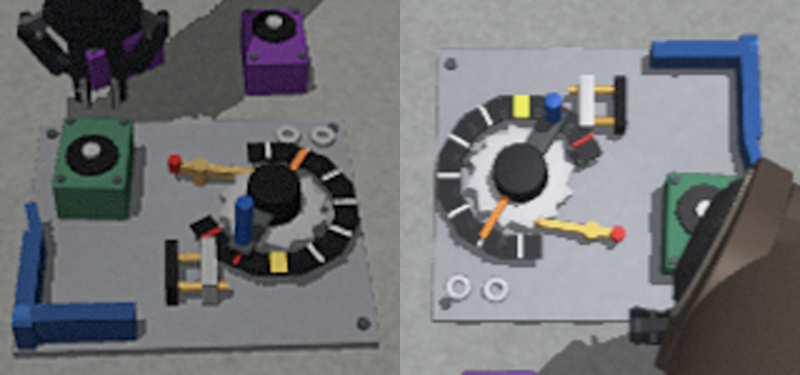

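Call:
drive_tool(
  plan=[
    {"offset":[14,0,3],"turn":0,"jaw":20},
    {"offset":[27,0,3],"turn":0,"jaw":20},
    {"offset":[36,0,3],"turn":0,"jaw":20},
    {"offset":[45,0,3],"turn":0,"jaw":20},
    {"offset":[54,0,3],"turn":0,"jaw":20},
    {"offset":[63,0,3],"turn":0,"jaw":20},
    {"offset":[72,0,3],"turn":0,"jaw":20},
    {"offset":[81,0,3],"turn":0,"jaw":20},
  ],
)

```text
time: 3.03
ee_pos: [0.5417, -0.1346, 0.0338]
tcp_rot: [[-0.002, 0.004, 1.0], [-0.003, 1.0, -0.004], [-1.0, -0.003, -0.002]]
wrist_force: [-5.4, -0.4, 4.4]
gripper_width: 0.0201
```

Call:
drive_tool(
  plan=[
    {"offset":[9,0,0],"turn":0,"jaw":20},
    {"offset":[18,0,0],"turn":0,"jaw":20},
    {"offset":[27,0,0],"turn":0,"jaw":20},
    {"offset":[36,0,0],"turn":0,"jaw":20},
    {"offset":[43,0,0],"turn":0,"jaw":20},
    {"offset":[43,0,0],"turn":0,"jaw":20},
  ],
)

```text
time: 3.53
ee_pos: [0.5867, -0.1344, 0.0339]
tcp_rot: [[-0.001, 0.004, 1.0], [-0.003, 1.0, -0.004], [-1.0, -0.003, -0.001]]
wrist_force: [0.9, 0.1, -0.1]
gripper_width: 0.0202
```

```bash
cat > snap.py <<'E'
import sys
from h import *
o=get_obs();print(o['time'],o['ee_pos'],o['tcp_rot'][:,1],o['wrist_force'],o['gripper_width'])
a=capture('scene');b=capture('top');n=sys.argv[1]
cv2.imwrite(f'pics/{n}_s.png',a);cv2.imwrite(f'pics/{n}_t.png',b)
cv2.imwrite(f'pics/{n}.png',np.hstack([cv2.resize(x,None,fx=2.5,fy=2.5,interpolation=cv2.INTER_CUBIC) for x in(a[140:290,165:325],b[115:265,205:365])]))
E
python3 snap.py c2
```

```text
3.5333 [ 0.58672255 -0.13438544  0.03388843] [ 0.00363934  0.99998782 -0.00333463] [ 0.87234021  0.14889518 -0.09335508] 0.02015598944156415
```

View pics/c2.png

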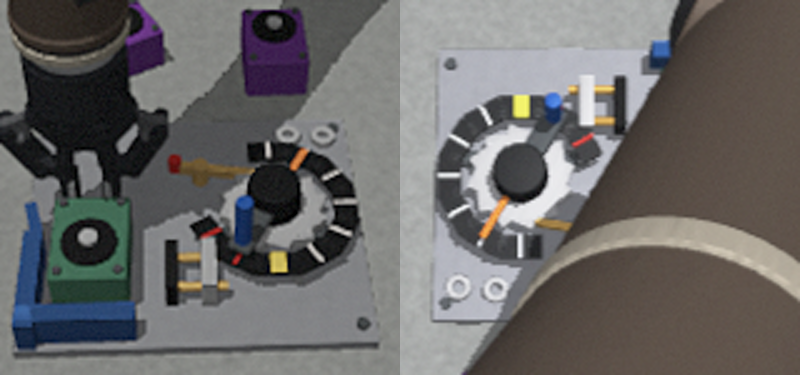

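Call:
drive_tool(
  plan=[
    {"offset":[3,0,0],"turn":0,"jaw":20},
    {"offset":[5,0,0],"turn":0,"jaw":20},
    {"offset":[7,0,0],"turn":0,"jaw":20},
    {"offset":[9,0,0],"turn":0,"jaw":20},
    {"offset":[11,0,0],"turn":0,"jaw":20},
  ],
)

```text
time: 4.05
ee_pos: [0.5961, -0.1347, 0.0338]
tcp_rot: [[-0.002, 0.005, 1.0], [-0.003, 1.0, -0.005], [-1.0, -0.003, -0.002]]
wrist_force: [-3.4, -0.7, 1.6]
gripper_width: 0.0201
```

Call:
drive_tool(
  plan=[
    {"offset":[1.5,0,0],"turn":0,"jaw":20},
    {"offset":[3,0,0],"turn":0,"jaw":20},
    {"offset":[4,0,0],"turn":0,"jaw":20},
  ],
)

```text
time: 4.3
ee_pos: [0.6001, -0.1348, 0.0338]
tcp_rot: [[-0.002, 0.005, 1.0], [-0.003, 1.0, -0.005], [-1.0, -0.003, -0.002]]
wrist_force: [-3.7, 0.4, 2.8]
gripper_width: 0.02
```

Call:
drive_tool(
  plan=[
    {"offset":[1.5,0,0],"turn":0,"jaw":20},
    {"offset":[3,0,0],"turn":0,"jaw":20},
    {"offset":[4,0,0],"turn":0,"jaw":20},
  ],
)

```text
time: 4.55
ee_pos: [0.6001, -0.1348, 0.0336]
tcp_rot: [[-0.01, 0.005, 1.0], [-0.001, 1.0, -0.005], [-1.0, -0.001, -0.01]]
wrist_force: [-20.5, 1.9, 18.1]
gripper_width: 0.02
```

Call:
drive_tool(
  plan=[
    {"offset":[1.5,0,0],"turn":0,"jaw":20},
    {"offset":[3,0,0],"turn":0,"jaw":20},
  ],
)

```text
time: 4.72
ee_pos: [0.6, -0.1348, 0.0335]
tcp_rot: [[-0.016, 0.006, 1.0], [-0.0, 1.0, -0.006], [-1.0, -0.0, -0.016]]
wrist_force: [-18.6, 1.5, 16.0]
gripper_width: 0.0199
```

Call:
drive_tool(
  plan=[
    {"offset":[-15,0,0],"turn":0,"jaw":20},
    {"offset":[-40,0,0],"turn":0,"jaw":20},
    {"offset":[-60,0,0],"turn":0,"jaw":20},
    {"offset":[-60,0,40],"turn":0,"jaw":20},
    {"offset":[-60,0,80],"turn":0,"jaw":20},
    {"offset":[-60,0,120],"turn":0,"jaw":20},
    {"offset":[-60,0,120],"turn":0,"jaw":20},
  ],
)

```text
time: 5.3
ee_pos: [0.5451, -0.1363, 0.1612]
tcp_rot: [[-0.003, 0.007, 1.0], [-0.001, 1.0, -0.007], [-1.0, -0.001, -0.003]]
wrist_force: [2.1, 0.3, -0.3]
gripper_width: 0.0202
```

```bash
python3 snap.py c3
```

```text
5.3 [ 0.54507042 -0.13625858  0.16123285] [ 0.00659389  0.99997714 -0.0014958 ] [ 2.14261356  0.27838334 -0.30444616] 0.02020645267684752
```

View pics/c3.png

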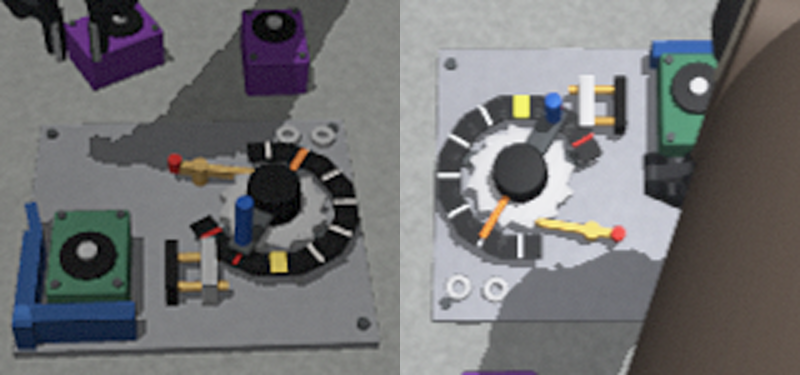

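```bash
python3 - <<'E'
from h import *
print(get_obs()['joint_pos'].round(3))
E
```

```text
[-0.219  0.409  0.489  1.861 -0.231  0.938  1.941]
```

Call:
drive_tool(
  plan=[
    {"offset":[32,41,0],"turn":-7,"jaw":34},
    {"offset":[63,82,0],"turn":-14,"jaw":34},
    {"offset":[95,122,0],"turn":-21,"jaw":34},
    {"offset":[95,122,0],"turn":-28,"jaw":34},
    {"offset":[95,122,0],"turn":-30,"jaw":34},
    {"offset":[95,122,0],"turn":-30,"jaw":34},
    {"offset":[95,122,0],"turn":-30,"jaw":34},
  ],
)

```text
time: 5.98
ee_pos: [0.6368, -0.0129, 0.1542]
tcp_rot: [[-0.01, 0.503, 0.864], [0.003, 0.864, -0.503], [-1.0, -0.002, -0.011]]
wrist_force: [-1.6, -0.5, -0.2]
gripper_width: 0.0341
```

```bash
python3 snap.py c4
```

```text
5.9833 [ 0.63678121 -0.0129473   0.15419155] [ 0.50303032  0.86426559 -0.00234105] [-1.60712691 -0.50092714 -0.21526014] 0.034112245542943835
```

View pics/c4.png

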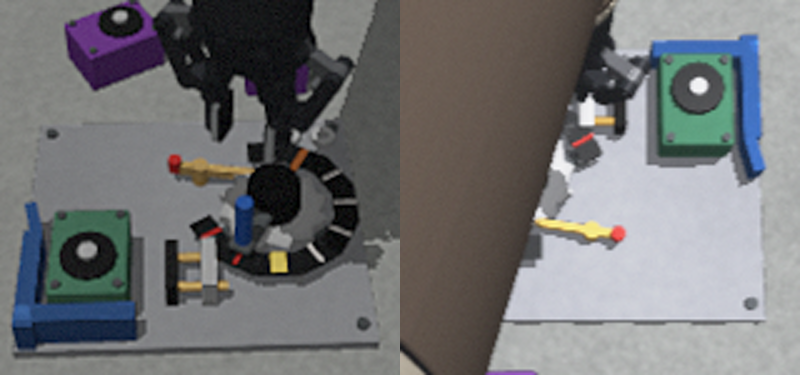

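Call:
drive_tool(
  plan=[
    {"offset":[3,-1,-20],"turn":0,"jaw":34},
    {"offset":[3,-1,-45],"turn":0,"jaw":34},
    {"offset":[3,-1,-70],"turn":0,"jaw":34},
    {"offset":[3,-1,-94],"turn":0,"jaw":34},
    {"offset":[3,-1,-94],"turn":0,"jaw":34},
  ],
)

```text
time: 6.5
ee_pos: [0.6361, -0.0162, 0.0568]
tcp_rot: [[-0.017, 0.506, 0.862], [0.004, 0.863, -0.506], [-1.0, -0.005, -0.016]]
wrist_force: [-0.1, 0.0, -0.2]
gripper_width: 0.0343
```

```bash
python3 snap.py c5
```

```text
6.5 [ 0.63609436 -0.01622235  0.05678058] [ 0.50593288  0.86255759 -0.00513105] [-0.12251568  0.03069809 -0.21318425] 0.03426170200384066
```

View pics/c5.png

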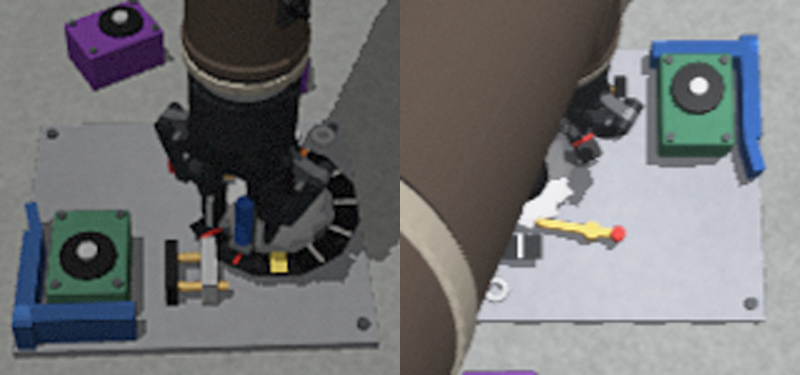

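Call:
drive_tool(
  plan=[
    {"offset":[3,1,1],"turn":0,"jaw":20},
    {"offset":[4,2,2],"turn":0,"jaw":12},
    {"offset":[4,2,2],"turn":0,"jaw":8},
    {"offset":[4,2,2],"turn":0,"jaw":8},
    {"offset":[4,2,2],"turn":0,"jaw":8},
  ],
  newtons=25,
)

```text
time: 7.02
ee_pos: [0.644, -0.0159, 0.0649]
tcp_rot: [[-0.008, 0.507, 0.862], [0.003, 0.862, -0.507], [-1.0, -0.002, -0.008]]
wrist_force: [-1.0, -5.4, 6.9]
gripper_width: 0.0132
```

```bash
cat > arc.py <<'E'
import sys
from h import *
A=np.array([.5929,.0139]);R=.056
o=get_obs();p=o['ee_pos'];y=o['tcp_rot'][:,1]
r=p[:2]-A;k=-np.arctan2(r[1],r[0])%(2*np.pi);j=np.degrees(np.arctan2(y[1],y[0]))
print('t',o['time'],'k',k.round(3),'r',np.hypot(*r).round(4),'jaw',j.round(1),'z',p[2].round(4),'F',o['wrist_force'].round(1),'w',o['gripper_width'],'j7',o['joint_pos'].round(2))
end,n=float(sys.argv[1]),int(sys.argv[2])
for kk in np.linspace(k,end,n+1)[1:]:
    t=A+R*np.array([np.cos(kk),-np.sin(kk)]);print(np.round((t-p[:2])*1000,1),'turn',np.round(((90-np.degrees(kk))-j+180)%360-180,1),'k',kk.round(2))
E
python3 arc.py 1.33 8
```

```text
t 7.0167 k 0.528 r 0.0591 jaw 59.5 z 0.0649 F [-1.  -5.4  6.9] w 0.013169134657257869 j7 [-0.4   0.67  0.52  1.71 -0.42  0.88  1.34]
[-5.8 -3.1] turn -5.5 k 0.63
[-9.3 -7.5] turn -11.3 k 0.73
[-13.2 -11.5] turn -17.0 k 0.83
[-17.5 -15.1] turn -22.8 k 0.93
[-22.2 -18.2] turn -28.5 k 1.03
[-27.2 -20.9] turn -34.3 k 1.13
[-32.3 -23. ] turn -40.0 k 1.23
[-37.7 -24.6] turn -45.8 k 1.33
```

Call:
drive_tool(
  plan=[
    {"offset":[-4.5,-3.5,0],"turn":-5.5,"jaw":8},
    {"offset":[-9,-7.5,0],"turn":-11.3,"jaw":8},
    {"offset":[-13,-11.5,0],"turn":-17,"jaw":8},
    {"offset":[-17.5,-15,0],"turn":-22.8,"jaw":8},
    {"offset":[-22,-18,0],"turn":-28.5,"jaw":8},
    {"offset":[-27,-21,0],"turn":-34.3,"jaw":8},
    {"offset":[-32.5,-23,0],"turn":-40,"jaw":8},
    {"offset":[-37.5,-24.5,0],"turn":-45.8,"jaw":8},
  ],
)

```text
time: 7.68
ee_pos: [0.6082, -0.0437, 0.0653]
tcp_rot: [[0.001, 0.973, 0.231], [0.003, 0.231, -0.973], [-1.0, 0.002, -0.002]]
wrist_force: [6.7, -11.1, -9.5]
gripper_width: 0.0129
```

```bash
python3 arc.py 2.1 8; python3 snap.py c6
```

```text
t 7.6833 k 1.312 r 0.0596 jaw 13.4 z 0.0653 F [  6.7 -11.1  -9.5] w 0.012947678609614925 j7 [-0.51  0.68  0.73  1.82 -0.58  0.87  0.74]
[-6.3  2.4] turn -4.2 k 1.41
[-11.8   1.8] turn -9.8 k 1.51
[-17.3   1.7] turn -15.5 k 1.61
[-22.8   2.2] turn -21.1 k 1.71
[-28.2   3.2] turn -26.8 k 1.8
[-33.5   4.7] turn -32.4 k 1.9
[-38.7   6.8] turn -38.1 k 2.0
[-43.5   9.3] turn -43.7 k 2.1
7.6833 [ 0.60817748 -0.04374301  0.06527366] [0.97286325 0.23137502 0.00164477] [  6.67302804 -11.14146212  -9.52515826] 0.012947678609614925
```

View pics/c6.png

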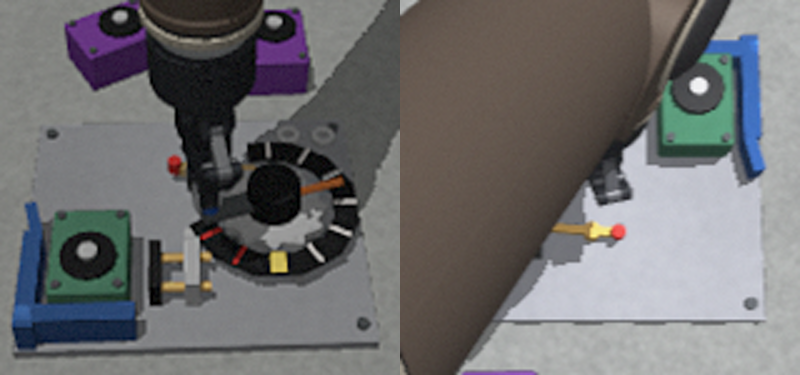

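Call:
drive_tool(
  plan=[
    {"offset":[-6,1,0],"turn":-4.5,"jaw":8},
    {"offset":[-12,0.5,0],"turn":-10,"jaw":8},
    {"offset":[-17.5,0.5,0],"turn":-15.5,"jaw":8},
    {"offset":[-23,1,0],"turn":-21,"jaw":8},
    {"offset":[-28.5,2,0],"turn":-27,"jaw":8},
    {"offset":[-34,3.5,0],"turn":-32.5,"jaw":8},
    {"offset":[-39,5.5,0],"turn":-38,"jaw":8},
    {"offset":[-44,8,0],"turn":-43.7,"jaw":8},
  ],
)

```text
time: 8.45
ee_pos: [0.5625, -0.0391, 0.0652]
tcp_rot: [[0.002, 0.86, -0.511], [-0.002, -0.511, -0.86], [-1.0, 0.003, 0.001]]
wrist_force: [0.4, -11.6, -6.8]
gripper_width: 0.0131
```

```bash
python3 arc.py 2.8 8; python3 snap.py c7
```

```text
t 8.45 k 2.092 r 0.0611 jaw -30.7 z 0.0652 F [  0.4 -11.6  -6.8] w 0.013123437496483488 j7 [-0.68  0.7   0.94  1.95 -0.74  0.88  0.12]
[-1.7  7. ] turn -4.2 k 2.18
[-5.6 10.1] turn -9.3 k 2.27
[-9.2 13.4] turn -14.4 k 2.36
[-12.6  17.1] turn -19.4 k 2.45
[-15.6  21. ] turn -24.5 k 2.53
[-18.2  25.2] turn -29.6 k 2.62
[-20.5  29.6] turn -34.6 k 2.71
[-22.4  34.2] turn -39.7 k 2.8
8.45 [ 0.56249974 -0.03905718  0.06522331] [ 0.85965543 -0.51086808  0.00251931] [  0.40110451 -11.5917595   -6.76815358] 0.013123437496483488
```

View pics/c7.png

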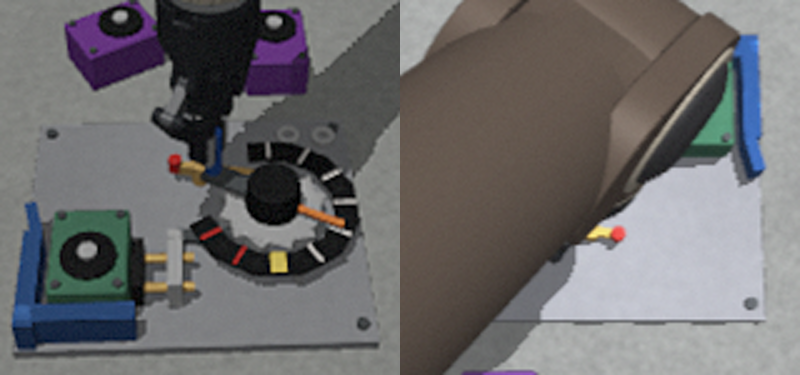

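```bash
cat > ptr.py <<'E'
import sys
from h import *
A=np.array([.5929,.0139])
for n in('scene','top'):
    im=cv2.imread(f'pics/{sys.argv[1]}_{n[0]}.png')
    for c,s,_ in blobs(n,im,(7,170,110),(20,255,255),8):
        p=ray(n,*c,.042)[:2]-A
        if .025<np.hypot(*p)<.07: print(n,c.round(1),s[4],'r',np.hypot(*p).round(4),'k',((np.arctan2(-p[1],p[0])+np.pi)%(2*np.pi)-.0034).round(3))
E
for i in c5 c6 c7; do python3 ptr.py $i; done
```

```text
scene [293.5 213.8] 32 r 0.0426 k 1.267
scene [293.2 226.1] 45 r 0.0418 k 2.067
```

Call:
drive_tool(
  plan=[
    {"offset":[-3,5,0],"turn":-4.5,"jaw":8},
    {"offset":[-6.5,8.5,0],"turn":-9.3,"jaw":8},
    {"offset":[-10,12,0],"turn":-14.4,"jaw":8},
    {"offset":[-13.5,15.8,0],"turn":-19.4,"jaw":8},
    {"offset":[-16.5,20,0],"turn":-24.5,"jaw":8},
    {"offset":[-19.5,24.3,0],"turn":-29.6,"jaw":8},
    {"offset":[-22,29,0],"turn":-34.6,"jaw":8},
    {"offset":[-24,33.5,0],"turn":-39.7,"jaw":8},
  ],
)

```text
time: 9.22
ee_pos: [0.5348, -0.0077, 0.0651]
tcp_rot: [[-0.004, 0.329, -0.944], [-0.004, -0.944, -0.329], [-1.0, 0.002, 0.005]]
wrist_force: [-7.9, -11.1, 1.1]
gripper_width: 0.0134
```

```bash
python3 arc.py 3.26 5; python3 snap.py c8; python3 ptr.py c8
```

```text
t 9.2167 k 2.786 r 0.062 jaw -70.8 z 0.0651 F [ -7.9 -11.1   1.1] w 0.01337036972723387 j7 [-0.85  0.77  1.13  2.02 -0.88  0.95 -0.49]
[4.  7.1] turn -4.3 k 2.88
[ 2.9 12.3] turn -9.7 k 2.98
[ 2.2 17.6] turn -15.1 k 3.07
[ 2.1 22.9] turn -20.6 k 3.17
[ 2.5 28.2] turn -26.0 k 3.26
9.2167 [ 0.53480467 -0.00770097  0.06514707] [ 0.3291504  -0.9442751   0.00213101] [ -7.86056651 -11.13751881   1.14001598] 0.01337036972723387
scene [282.8 233.8] 40 r 0.0413 k 2.796
```

View pics/c8.png

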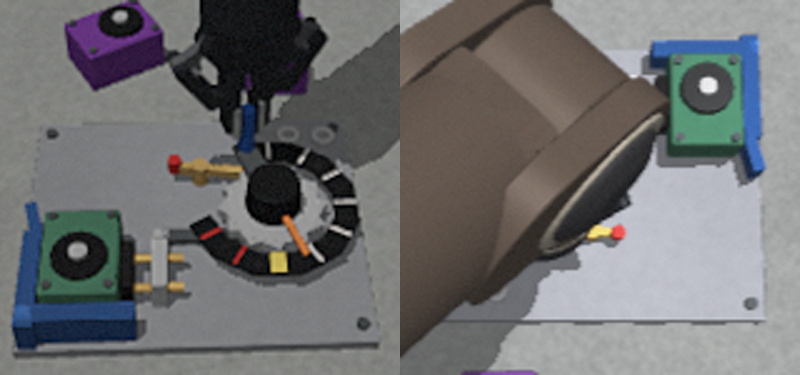

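Call:
drive_tool(
  plan=[
    {"offset":[0,6,0],"turn":-5,"jaw":8},
    {"offset":[-1,12,0],"turn":-10,"jaw":8},
    {"offset":[-1.5,17.5,0],"turn":-15,"jaw":8},
    {"offset":[-1.5,22.5,0],"turn":-20,"jaw":8},
    {"offset":[-1.5,27.5,0],"turn":-25,"jaw":8},
    {"offset":[-1.5,27.5,0],"turn":-25,"jaw":8},
  ],
)

```text
time: 9.82
ee_pos: [0.5308, 0.0196, 0.065]
tcp_rot: [[-0.009, -0.105, -0.994], [-0.002, -0.994, 0.106], [-1.0, 0.003, 0.009]]
wrist_force: [-9.0, -6.9, 4.8]
gripper_width: 0.0131
```

```bash
python3 arc.py 3.26 1; python3 snap.py c9; python3 ptr.py c9
```

```text
t 9.8167 k 3.234 r 0.0624 jaw -96.1 z 0.065 F [-9.  -6.9  4.8] w 0.013089480947333499 j7 [-0.93  0.84  1.21  2.02 -0.95  1.02 -0.91]
[6.5 0.9] turn -0.7 k 3.26
9.8167 [0.53078099 0.01962848 0.06502434] [-0.1054804  -0.99441597  0.0032804 ] [-8.99483017 -6.86856564  4.78908277] 0.013089480947333499
scene [273.6 234.8] 40 r 0.0412 k 3.25
```

View pics/c9.png

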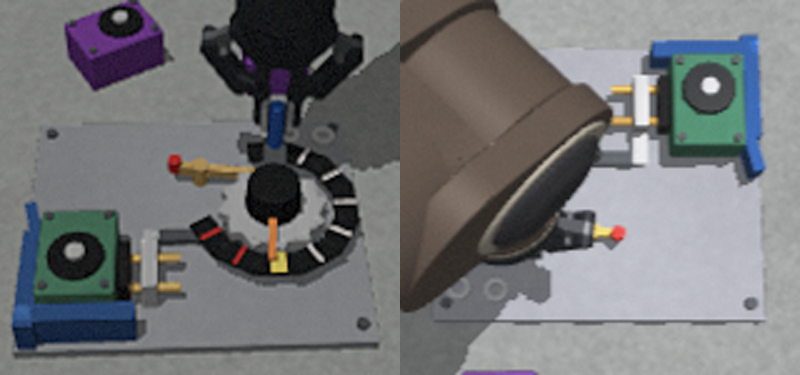

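Call:
drive_tool(
  plan=[
    {"offset":[0,-3,0],"turn":3,"jaw":8},
    {"offset":[0,-5,0],"turn":5,"jaw":8},
    {"offset":[0,-5,0],"turn":5,"jaw":8},
  ],
)

```text
time: 10.17
ee_pos: [0.5305, 0.0142, 0.0651]
tcp_rot: [[-0.009, -0.013, -1.0], [-0.002, -1.0, 0.013], [-1.0, 0.002, 0.009]]
wrist_force: [-2.4, -4.3, -0.7]
gripper_width: 0.0129
```

```bash
python3 arc.py 3.26 1; python3 snap.py d0; python3 ptr.py d0
```

```text
t 10.1667 k 3.147 r 0.0624 jaw -90.7 z 0.0651 F [-2.4 -4.3 -0.7] w 0.012914592026758528 j7 [-0.92  0.82  1.2   2.02 -0.94  1.01 -0.82]
[6.8 6.3] turn -6.1 k 3.26
10.1667 [0.53046787 0.01422237 0.06510256] [-0.01263796 -0.99991711  0.00245951] [-2.44118371 -4.32166377 -0.72433948] 0.012914592026758528
scene [275.5 234.9] 42 r 0.0414 k 3.16
```

Now open, let it settle, then lift straight up.

Call:
drive_tool(
  plan=[
    {"offset":[0,-1,0],"turn":0,"jaw":16},
    {"offset":[0,-1,0],"turn":0,"jaw":24},
    {"offset":[0,-1,0],"turn":0,"jaw":34},
    {"offset":[0,-1,0],"turn":0,"jaw":34},
    {"offset":[0,-1,0],"turn":0,"jaw":34},
  ],
)

```text
time: 10.68
ee_pos: [0.5307, 0.0137, 0.0651]
tcp_rot: [[-0.009, -0.015, -1.0], [-0.002, -1.0, 0.015], [-1.0, 0.002, 0.009]]
wrist_force: [0.6, 0.1, -0.7]
gripper_width: 0.0338
```

Call:
drive_tool(
  plan=[
    {"offset":[0,0,20],"turn":0,"jaw":34},
    {"offset":[0,0,50],"turn":0,"jaw":34},
    {"offset":[0,0,80],"turn":0,"jaw":34},
    {"offset":[-20,0,110],"turn":0,"jaw":34},
    {"offset":[-60,0,130],"turn":0,"jaw":34},
    {"offset":[-90,20,130],"turn":0,"jaw":34},
    {"offset":[-100,60,130],"turn":0,"jaw":34},
    {"offset":[-100,100,130],"turn":0,"jaw":34},
  ],
)

```text
time: 11.35
ee_pos: [0.428, 0.1142, 0.1957]
tcp_rot: [[-0.01, -0.019, -1.0], [0.005, -1.0, 0.019], [-1.0, -0.005, 0.011]]
wrist_force: [0.7, 0.2, 0.5]
gripper_width: 0.0342
```

Call:
drive_tool(
  plan=[
    {"offset":[0,40,0],"turn":0,"jaw":34},
    {"offset":[0,80,0],"turn":0,"jaw":34},
    {"offset":[-20,120,0],"turn":0,"jaw":34},
    {"offset":[-40,160,0],"turn":0,"jaw":34},
    {"offset":[-40,200,0],"turn":0,"jaw":34},
    {"offset":[-40,200,0],"turn":0,"jaw":34},
    {"offset":[-40,200,0],"turn":0,"jaw":34},
  ],
)

```text
time: 11.93
ee_pos: [0.3872, 0.3171, 0.1954]
tcp_rot: [[-0.01, -0.013, -1.0], [0.004, -1.0, 0.013], [-1.0, -0.004, 0.01]]
wrist_force: [0.0, -1.5, -0.4]
gripper_width: 0.0336
```

```bash
python3 snap.py d1; python3 ptr.py d1
```

```text
11.9333 [0.38719617 0.31707404 0.19539252] [-0.01295557 -0.99990867 -0.00384794] [ 0.04313313 -1.49329171 -0.42580663] 0.033617156930647436
scene [275.4 234.8] 43 r 0.0412 k 3.16
top [252.8 162.1] 35 r 0.0463 k 3.142
```

View pics/d1.png

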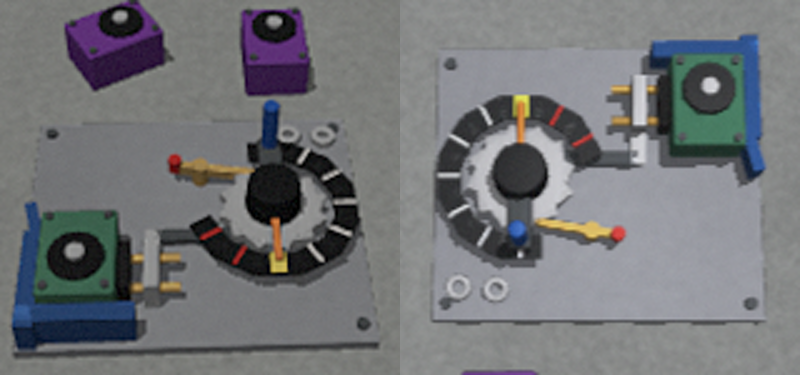

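```bash
python3 - <<'E'
from h import *
b=cv2.imread('pics/d1_t.png');a=cv2.imread('pics/d1_s.png')
cv2.imwrite('pics/d2.png',np.hstack([cv2.resize(x,None,fx=8,fy=8,interpolation=cv2.INTER_CUBIC) for x in(a[220:285,167:217],b[125:190,315:365])]))
# white-ish cover knob centre (z~.063+) and green face
for n,im in(('scene',a),('top',b)):
    g=[x for x in blobs(n,im,(60,60,30),(90,255,255),200)]
    for c,s,m in g:
        pts=np.argwhere(m)[:,::-1].astype(np.float32)
        w=np.array([ray(n,u,v,.057)[:2] for u,v in pts],np.float32)*1000
        print(n,s,'minAreaRect mm',cv2.minAreaRect(w), w.min(0),w.max(0))
E
```

```text
scene [178 224  35  37 770] minAreaRect mm ((656.9656982421875, -141.2261505126953), (85.16309356689453, 60.58529281616211), 0.15998511016368866) [ 614.3792  -171.59833] [ 699.51306  -110.964935]
top [312 137  31  41 831] minAreaRect mm ((646.1256103515625, -140.53579711914062), (61.60905456542969, 85.67768859863281), 89.89454650878906) [ 603.24854 -171.35913] [ 689.01294  -109.782104]
```

View pics/d2.png

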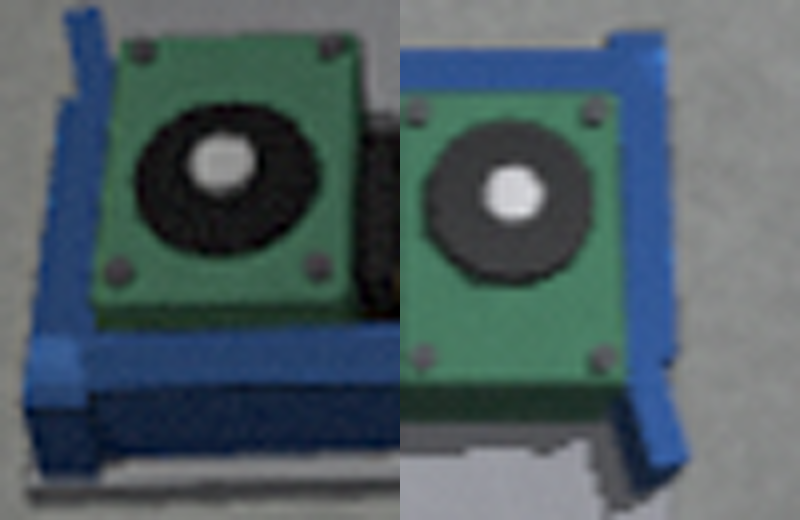

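```bash
python3 -c "
from cell import *
print(finish_job())"
```

```text
the job is handed in; nothing more can be done
None
```

The casing is home against the back stop, the knob is wound to the yellow mark, and the job was handed in at about 12 s.

- **Casing:** I pushed it with two fingers spread across its rear face until the wrist force rose to about 20 N. I then backed off and checked that it was seated.
- **Knob:** I pinched the blue peg and wound it in one continuous arc from the first tooth (0.52 rad) to about 3.24 rad. I then eased it back onto the pawl, opened the fingers and moved the arm clear.

**Last checks, before hand-in:**
- **Pointer:** it read 3.14 rad from the top camera and 3.16 from the scene camera, on the yellow mark. The reading did not change when I let go.
- **Casing position:** from the casing's measured edges, the two views put its centre within about 4 mm of home. They differed by about 5 mm, because each view also catches some of the casing's side faces. It is square to within about 0.01 rad.
- **Pad and fence:** the pictures show the casing against the fence with the pad pressed on it.
- **Not measured:** I judged that the pawl had dropped in from the knob staying at the tooth after release. The pad force was not measured; only the visible contact supports it.

No check failed.

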